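Twist the stuck handle off the file in the vise

TASK

Take the wooden handle off the round file that stands clamped upright in the vise: it is stuck tight, so twist it back and forth, a good 20 degrees each way, while easing it upwards, and do not drag the file up out of the jaws with it. Then put the handle into the shallow plywood tray and let go.

Things in the scene. Friction and masses are not known exactly. Their poses are not given: they have to be found in the camera images.
- handle_mid (a point): centre of the stuck wooden handle, an upright square bar 32 x 32 x 80 mm with brass lower end, 90 g, on the file in the vise (like handles in the dark block stay there). z up, x and y square to its flat sides: grip those at the centre or just above. The tang enters 40 mm from below; only the first 7 mm of rise are tight. Turning takes 0.2 N m; while turned, 15 N lifts it about 1 mm per 40 deg
- vise: the small blue bench vise, fixed to the desk, 100 mm wide, jaws 95 mm high; origin on the desk under the file's axis, z up, x along the screw (away from the robot). The handle's lower end starts 110 mm above the desk, 15 mm above the jaws; handle and vise start with their axes parallel.
- file (a joint): how far the round file is dragged up in the vise's rubber-lined jaws, m; 0 = as clamped. The liners give like a spring, 1 mm per 5 N, and the file goes back down when the pull stops; it does not turn. More than 5 mm counts as dragged out, and a straight pull without turning gets there before the handle comes free.
- tray_in (a point): middle of the inner floor of the shallow open plywood tray, 200 (x) x 150 (y) x 35 mm outside with 7 mm walls and floor, fixed on the desk to the left or right of the vise; x along its long side, z up. The handle may stand, lie or lean in it.
Mind the look-alikes: they are no part of the job. What is shaped like the part that bears tray_in but pink is not meant. What is shaped like the part that bears handle_mid but blue or pink is not meant.

How it is judged (in metres and radians):
On the way, in this order (a step that is already met when the one before it is completed fails the run):
1. the handle is twisted at least 10 degrees to one side while still on the file (angle between the x axis of handle_mid and the x axis of vise, either way round above 0.17 rad and z of handle_mid in the frame of vise below 0.175 m and horizontal distance between handle_mid and vise below 0.015 m).
2. it is twisted back, through its first direction (within 6 degrees of it), still on the file (angle between the x axis of handle_mid and the x axis of vise, either way round below 0.105 rad and z of handle_mid in the frame of vise below 0.18 m and horizontal distance between handle_mid and vise below 0.015 m).
At the end, for the whole second after the job is handed in: The handle is off the file and stands, lies or leans in the plywood tray, its centre inside the tray's walls and below 65 mm above the desk, released; the file is still down in the vise (within 3 mm) (x of handle_mid in the frame of tray_in between -0.09 and 0.09 m and y of handle_mid in the frame of tray_in between -0.065 and 0.065 m and height (world z) of handle_mid below 0.065 m and distance of handle_mid from where it was at the start of the episode above 0.1 m and value of joint file below 0.003 m); the robot touches nothing.
It fails at once if the file is dragged up more than 5 mm in the vise (value of joint file above 0.005 m).
It also fails if it takes over 56 s, if anything falls off the work surface, if the arm or the gripper's body presses on something with over 40 N, if the wrist force passes 120 N, or if a joint passes its speed limit or range.

ROBOT

A 6-joint arm with a two-finger parallel gripper is mounted at the origin on the work surface. World frame = base frame: x ahead of the robot, y to its left, z up, the work surface at z = 0. Lengths are in mm, angles in rad, forces in N, time in s.
With the tool pointing down it reaches from about 350 to 925 mm from the base axis. Payload 6.4 kg.
Tool frame: the origin (TCP) lies between the finger pads; the fingertips stand 17 mm ahead of it and the grasp point (between the pads) lies 2 mm behind it; z points along the fingers, y is the line along which they close (so a half turn about z gives the same grasp; the last joint's range is limited). The gripper opens to 85 mm and grips with 20 to 120 N. Pads are 22 mm wide; open, the fingers measure 114 mm over their backs; the gripper's body (76 mm by 85 mm) begins 54 mm behind the grasp point. The pads swing forward as they close: fully open they stand 13 mm farther back than shut.
Start: joints at [1.056, 0.245, 1.558, -0, 1.339, -0.174], TCP at [217.254, 612.629, 248.29] pointing down, gripper open.
Joint ranges: [-3.13, 3.13], [-1.02, 2.26], [0.13, 2.54], [-0.95, 4.09], [0.21, 2.88], [-2.74, 2.74]. Speed limits (rad/s): [2.57, 2.57, 3.14, 3.14, 3.14, 3.14].

INTERFACE

Orientations are given as a rotation vector (axis times angle).
In Python, from rig import r gives the robot as it stands.
- The arm moves only by the tool arm_command, never from a script. Its argument "increments" is one flat list of numbers, 7 for each row, row after row: the turn, a rotation vector about the world's x, y, z in units of pi rad (1.0 is pi rad), then the shift along the world's x, y, z in units of 1 m (1.0 is 1 m), then the closure, from -1 (fully open) to 1 (shut), so that 0 is half open. A call has 1 to 12 rows; each row is the pose to reach, as a shift and turn from the pose commanded when the call began, turning the shorter way round; what a row does not reach only later rows make up. A row lasts 1/10 s, in which the tool goes at most 50 mm and 8.59 degrees, less where a joint would pass 70% of its speed; a pose out of reach is approached as far as the arm can. A call with a number of a shift or a turn outside -1 to 1 is refused whole. A call with a gripper value outside its range is refused whole. The fingers move at their own pace and stop on an object; "force" is the grip in N (left out, the last holds). Time passes only in rows, so rows that repeat a pose let the fingers close. It gives the time, the measured TCP pose, the force, the opening and the grip force at its end, in the units of the state.
- r.get_obs(): the state, without advancing time (a new reading comes with each control period).
- r.get_image(name): name is "scene" or "top"; returns a dict with "pixels" (384x512x3 uint8, red, green, blue), "range_z" (384x512 float32, mm along the optical axis (not along the pixel's ray), 0 where there is no reading), "fx", "fy", "cx", "cy" (pixels), "R" (3x3) and "t" (3): a world point X has camera coordinates R X + t. Camera axes: x right, y down, z forward; pixel columns grow to the right and rows downward; lengths in mm; the calibration is good to about 2 mm. A picture is of the moment at which its call begins.
- r.sign_off(): hands the job in; it is judged then, once.
The state is a dict: "t": time; "joint_pos": joint angles; "dq": joint speeds; "joint_efforts": joint torques, N m; "tool_pos": TCP position; "ee_rot": TCP orientation; "force": force on the tool from outside, world axes, zero at the start; "moment": the same for the moment, N m; "finger_gap": finger opening in mm; "grip_force": force on a finger pad.
Only numpy, scipy, OpenCV 4.12 (cv2) and the standard library are available. Lean on these libraries where they do the work, as an engineer would, in place of code of your own. Each camera call takes 0.05 s, during which the arm holds its last target. There are 200 camera calls.

## Working session

There is one attempt and no reset: what is moved stays moved. The work goes in short steps, Python scripts to look and compute and a tool call to move; the robot and the scene stay as the last step left them, time stands still between calls to the robot, and variables do not carry over. Pictures are saved under pics/ and viewed, at most 10 in all, crops included, and the job is handed in when it is done.

Besides the shell and the picture viewer there is one more tool, called after "Call:" as name(argument=value, ...) on one line, values as JSON. arm_command: Moves the arm, as the interface text tells. Shifts and turns lie within -1 to 1; 1 stands for 1 m of shift or pi rad of turn. Its arguments: {"type":"object","properties":{"increments":{"type":"array"},"force":{"type":"number"}},"required":["increments"]}

```bash
mkdir -p pics; python3 - <<'E'
from rig import r
import cv2,numpy as np
for n in("scene","top"):
    d=r.get_image(n); np.savez(f"{n}.npz",**{k:np.array(v) for k,v in d.items()})
    cv2.imwrite(f"pics/{n}1.png",d["pixels"][:,:,::-1])
    print(n,d["fx"],np.round(-np.array(d["R"]).T@d["t"]))
print(r.get_obs())
E
```

```text
scene 368.39236882645395 [ 989. -455.  612.]
top 371.9370932414617 [ 340.   -8. 1208.]
{'t': 0.1, 'joint_pos': array([ 1.05587775e+00,  2.45755910e-01,  1.55895807e+00, -3.63259340e-07,
        1.33870020e+00, -1.74091441e-01]), 'dq': array([-0.00142067, -0.00240686, -0.00322981, -0.00128238,  0.00295642,
       -0.00189422]), 'joint_efforts': array([-3.17899176e-04, -4.30672824e+01, -3.27129936e+01, -2.06641703e-04,
        2.84845162e-03, -2.25571775e-06]), 'tool_pos': array([217.01285386, 612.1733467 , 247.24756667]), 'ee_rot': array([-5.32677913e-01, -3.09547873e+00,  2.69278442e-03]), 'force': array([-0.15384619,  0.06184129, -0.31321088]), 'moment': array([0.00995046, 0.02439496, 0.03212508]), 'grip_force': 0.0, 'finger_gap': 85.47940145453228}
```

View pics/scene1.png

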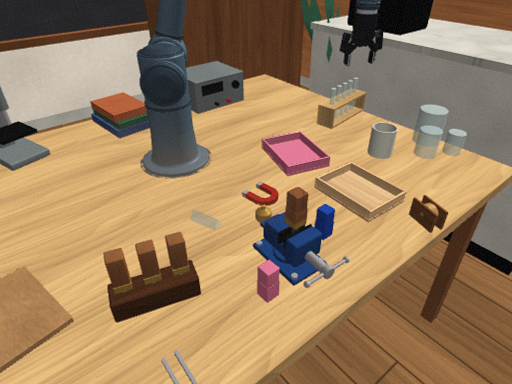

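View pics/top1.png

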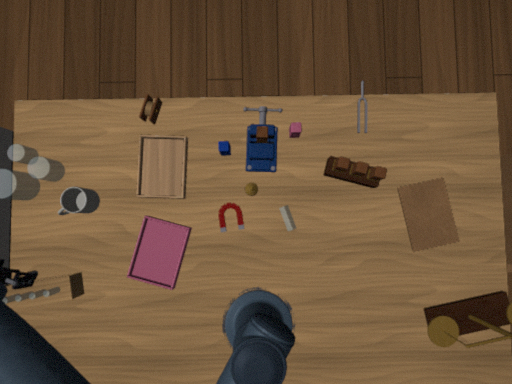

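The stuck handle is at scene (296,208) and top (262,132). Look-alikes in the scene view are the blue bar (325,222), the pink bar (268,281) and the three handles in the dark block (118,270), (148,260), (178,253). The plywood tray is at scene (360,190) and top (162,166). The pink tray at scene (295,152) is not meant. Next: a close crop and a measurement.

```bash
cat > h.py <<'E'
import numpy as np,cv2
def cloud(d):
    z=d["range_z"].astype(float);v,u=np.mgrid[:z.shape[0],:z.shape[1]]
    P=np.stack([(u-d["cx"])/d["fx"]*z,(v-d["cy"])/d["fy"]*z,z],-1)
    P=(P-d["t"])@np.array(d["R"]); P[z==0]=np.nan; return P
E
python3 - <<'E'
from h import *
np.set_printoptions(suppress=True,precision=1)
T=dict(np.load("top.npz"));S=dict(np.load("scene.npz"))
PT=cloud(T);PS=cloud(S)
def rect(m,P):
    q=P[m][:,:2].astype(np.float32);print(len(q),cv2.minAreaRect(q),"minmax",q.min(0),q.max(0),q.mean(0))
box=np.zeros(PT.shape[:2],bool);box[115:150,240:285]=1
with np.errstate(invalid='ignore'):
    m=box&(PT[...,2]>170);print("handle top z",np.median(PT[m][:,2]));rect(m,PT)
    m=box*0>1;b=np.zeros_like(m);b[120:185,236:290]=1
    rect(b&(PT[...,2]>40)&(PT[...,2]<105),PT)
    b[:]=0;b[125:210,128:196]=1
    m=b&(PT[...,2]>20)&(PT[...,2]<60);print("tray z",np.median(PT[m][:,2]));rect(m,PT)
    print("tray floor z",PT[166,162])
    bs=np.zeros_like(m);bs[175:235,275:315]=1
    m=bs&(PS[...,2]>125)&(PS[...,2]<200);print("scene handle",PS[m].min(0),PS[m].max(0));rect(m,PS)
    m2=m&(PS[...,2]>184);print("top face in scene");rect(m2,PS)
    b[:]=0;b[95:310,120:300]=1
    for n,c in(("blue",(224,148)),("pink",(295,130)),("block",(360,165)),("screw",(262,110))):print(n,PT[c[1],c[0]])
c=S["pixels"][170:290,240:360,::-1];cv2.imwrite("pics/c1.png",cv2.resize(c,None,fx=5,fy=5,interpolation=2))
E
```

```text
handle top z 189.11819502686888
150 ((575.6604614257812, -20.16717529296875), (30.815196990966797, 31.762821197509766), 88.95265197753906) minmax [559.6 -35.6] [591.6  -4.5] [574.4 -20.3]
884 ((541.994873046875, -18.485820770263672), (77.10871887207031, 201.52761840820312), 87.28241729736328) minmax [442.7 -59.6] [643.1  20.8] [550.5 -19.2]
tray z 33.00101248480378
614 ((506.79754638671875, 300.30572509765625), (152.26519775390625, 201.11187744140625), 87.27987670898438) minmax [402.9 220.8] [607.  380.2] [508.5 301.5]
tray floor z [509.  303.3   6.6]
scene handle [557.7 -39.4 125. ] [592.5  -4.5 192.1]
690 ((575.64599609375, -21.343238830566406), (34.86636734008789, 34.673011779785156), 87.32367706298828) minmax [557.7 -39.4] [592.5  -4.5] [580.9 -28. ]
top face in scene
187 ((575.2406616210938, -22.0205078125), (32.584739685058594, 32.58265686035156), 85.5479736328125) minmax [559.1 -39.4] [591.6  -5. ] [577.4 -24.3]
blue [551.9  94.7  76.6]
pink [ 604.1 -124.5   78.1]
block [ 483.8 -302.8  142.8]
screw [671.9 -24.1  65.7]
```

View pics/c1.png

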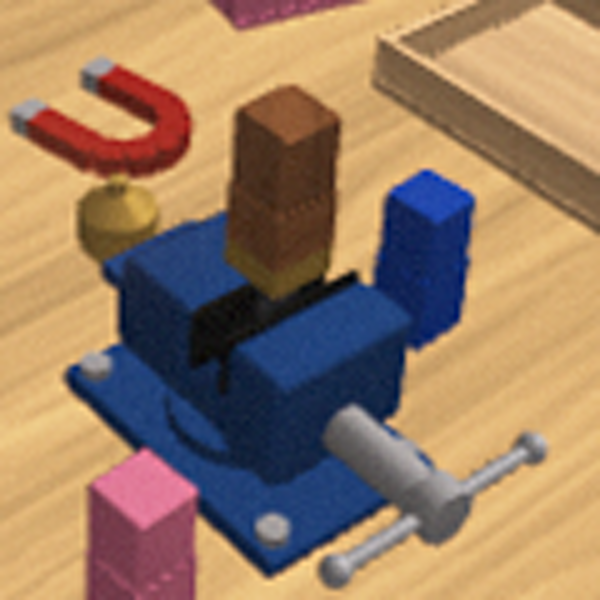

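The crop confirms the choice: a brown handle with a brass end, standing in the blue vise's jaws. It is centred at about (575.3, -21) with its top at z 190 and yaw about -2.7°, the same as the vise. The tray is centred at about (507, 300) with yaw about -2.7°. I'll close the fingers along the vise x axis, so the tool turns by -73.2°.

Call:
arm_command(increments=[0,0,-0.407,0.358,-0.634,0.01,-1,0,0,-0.407,0.358,-0.634,0.01,-1,0,0,-0.407,0.358,-0.634,0.01,-1,0,0,-0.407,0.358,-0.634,0.01,-1,0,0,-0.407,0.358,-0.634,0.01,-1,0,0,-0.407,0.358,-0.634,0.01,-1,0,0,-0.407,0.358,-0.634,0.01,-1,0,0,-0.407,0.358,-0.634,0.01,-1,0,0,-0.407,0.358,-0.634,0.01,-1,0,0,-0.407,0.358,-0.634,0.01,-1,0,0,-0.407,0.358,-0.634,0.01,-1,0,0,-0.407,0.358,-0.634,0.01,-1], force=70)

```text
t: 1.3
tool_pos: [512.6, 88.2, 256.3]
ee_rot: [-2.275, -2.166, 0.0]
force: [-0.1, -0.1, 0.4]
finger_gap: 85.4
grip_force: 0.0
```

Call:
arm_command(increments=[0,0,0,0.063,-0.111,-0.002,-1,0,0,0,0.063,-0.111,-0.002,-1,0,0,0,0.063,-0.111,-0.002,-1,0,0,0,0.063,-0.111,-0.002,-1,0,0,0,0.063,-0.111,-0.002,-1])

```text
t: 1.8
tool_pos: [574.9, -21.0, 253.8]
ee_rot: [-2.275, -2.165, 0.001]
force: [0.6, 0.3, -0.9]
finger_gap: 85.8
grip_force: 0.0
```

```bash
python3 - <<'E'
from rig import r
from h import *
o=r.get_obs();print(o["tool_pos"],o["ee_rot"],o["force"])
d=r.get_image("scene");cv2.imwrite("pics/s2.png",cv2.resize(d["pixels"][80:280,190:400,::-1],None,fx=2.8,fy=2.8,interpolation=2))
E
```

```text
[574.92272469 -20.97499271 253.82149359] [-2.27489048e+00 -2.16454485e+00  9.20352902e-04] [ 0.55528741  0.29463901 -0.90034619]
```

View pics/s2.png

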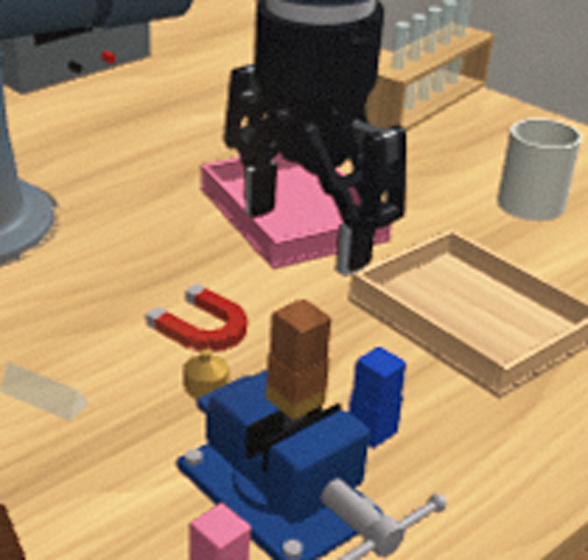

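The open fingers straddle the handle's axis, with finger tips at (262,212) and (352,268) and the handle top at (300,320). I'll go down and close.

Call:
arm_command(increments=[0,0,0,0,0,-0.04,-1,0,0,0,0,0,-0.08,-1,0,0,0,0,0,-0.1,-1,0,0,0,0,0,-0.1,-1,0,0,0,0,0,-0.1,-1])

```text
t: 2.35
tool_pos: [575.2, -19.8, 155.2]
ee_rot: [2.273, 2.168, 0.001]
force: [0.4, 0.9, 0.4]
finger_gap: 85.4
grip_force: 0.0
```

Call:
arm_command(increments=[0,0,0,0,0,0,0.3,0,0,0,0,0,0,0.3,0,0,0,0,0,0,1,0,0,0,0,0,0,1,0,0,0,0,0,0,1,0,0,0,0,0,0,1,0,0,0,0,0,0,1,0,0,0,0,0,0,1], force=70)

```text
t: 3.15
tool_pos: [575.8, -20.9, 155.5]
ee_rot: [2.274, 2.166, 0.001]
force: [0.1, 0.6, 4.8]
finger_gap: 31.1
grip_force: 69.9
```

```bash
python3 - <<'E'
from rig import r
from h import *
o=r.get_obs();print(o)
d=r.get_image("scene");cv2.imwrite("pics/s3.png",cv2.resize(d["pixels"][130:290,230:370,::-1],None,fx=3.6,fy=3.6,interpolation=2))
E
```

```text
{'t': 3.15, 'joint_pos': array([-2.32990007e-01,  1.75802030e-01,  1.81852601e+00,  1.12760337e-04,
        1.14580631e+00, -1.84342021e-01]), 'dq': array([ 0.00037488, -0.00081016,  0.00054098,  0.0002993 , -0.00027935,
       -0.00015669]), 'joint_efforts': array([-2.83261752e-01, -3.41497421e+01, -2.74405664e+01, -9.47445282e-02,
       -1.84726208e-01,  4.86923057e-05]), 'tool_pos': array([575.83831309, -20.89420994, 155.51197812]), 'ee_rot': array([2.27401881e+00, 2.16589790e+00, 1.38387815e-03]), 'force': array([0.07314101, 0.63729385, 4.81817322]), 'moment': array([0.07144675, 0.08584044, 0.00807423]), 'grip_force': 69.88569617271423, 'finger_gap': 31.14301688589457}
```

View pics/s3.png

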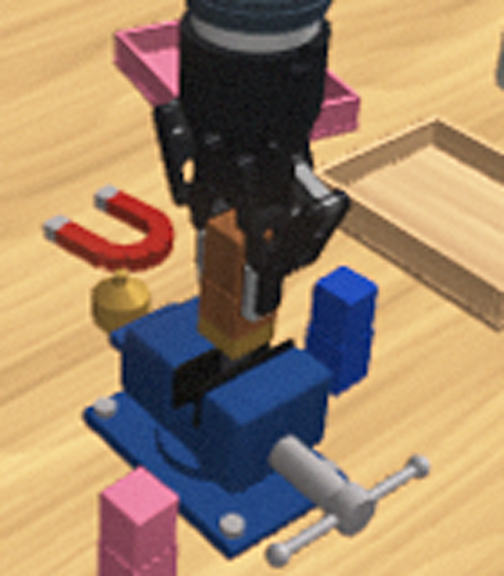

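Gripped: opening 31 mm, 70 N, with the handle between the pads. First twist to about +36°, with a small lift.

Call:
arm_command(increments=[0,0,0.04,0,0,0,1,0,0,0.08,0,0,0.001,1,0,0,0.12,0,0,0.001,1,0,0,0.16,0,0,0.002,1,0,0,0.2,0,0,0.003,1,0,0,0.2,0,0,0.003,1])

```text
t: 3.8
tool_pos: [576.5, -20.7, 156.7]
ee_rot: [1.49, 2.762, 0.004]
force: [8.5, 0.1, -7.4]
finger_gap: 31.5
grip_force: 69.9
```

Call:
arm_command(increments=[0,0,-0.04,0,0,0.001,1,0,0,-0.08,0,0,0.002,1,0,0,-0.12,0,0,0.002,1,0,0,-0.16,0,0,0.002,1,0,0,-0.2,0,0,0.002,1,0,0,-0.24,0,0,0.003,1,0,0,-0.28,0,0,0.003,1,0,0,-0.32,0,0,0.003,1,0,0,-0.36,0,0,0.004,1,0,0,-0.4,0,0,0.004,1,0,0,-0.4,0,0,0.004,1])

```text
t: 4.9
tool_pos: [574.7, -20.5, 158.7]
ee_rot: [-2.834, -1.353, 0.0]
force: [6.5, -0.4, -10.8]
finger_gap: 31.4
grip_force: 70.4
```

Call:
arm_command(increments=[0,0,0.04,0,0,0.001,1,0,0,0.08,0,0,0.002,1,0,0,0.12,0,0,0.002,1,0,0,0.16,0,0,0.003,1,0,0,0.2,0,0,0.003,1,0,0,0.24,0,0,0.003,1,0,0,0.28,0,0,0.004,1,0,0,0.32,0,0,0.004,1,0,0,0.36,0,0,0.004,1,0,0,0.4,0,0,0.005,1,0,0,0.4,0,0,0.005,1])

```text
t: 6.0
tool_pos: [576.1, -20.6, 162.8]
ee_rot: [1.49, 2.762, 0.004]
force: [15.8, 0.3, -20.3]
finger_gap: 31.0
grip_force: 71.2
```

```bash
python3 - <<'E'
from rig import r
o=r.get_obs();print(o["tool_pos"],o["ee_rot"],o["force"],o["moment"],o["joint_pos"])
E
```

```text
[576.11024375 -20.61131292 162.76494724] [1.49045211 2.76174221 0.00433968] [ 15.83113028   0.31473229 -20.29385241] [-0.05015724 -2.93614382  0.115193  ] [-0.23310814  0.16554006  1.81557132  0.00197656  1.15654876 -0.81492829]
```

Call:
arm_command(increments=[0,0,-0.04,0,0,0,1,0,0,-0.08,0.001,0,0,1,0,0,-0.12,0.001,0,0,1,0,0,-0.16,0.002,0,0,1,0,0,-0.2,0.002,0,0,1,0,0,-0.24,0.002,0,0,1,0,0,-0.28,0.002,0,0.001,1,0,0,-0.32,0.002,0,0.001,1,0,0,-0.36,0.002,0,0.001,1,0,0,-0.4,0.002,0,0.001,1,0,0,-0.4,0.002,0,0.001,1])

```text
t: 7.1
tool_pos: [575.0, -20.5, 163.4]
ee_rot: [-2.83, -1.356, 0.007]
force: [3.9, -0.4, -15.4]
finger_gap: 31.6
grip_force: 72.2
```

Call:
arm_command(increments=[0,0,0.04,0,0,0,1,0,0,0.08,0,0,0,1,0,0,0.12,0,0,0,1,0,0,0.16,0,0,0.001,1,0,0,0.2,0,0,0.001,1,0,0,0.24,0,0,0.001,1,0,0,0.28,0,0,0.001,1,0,0,0.32,0,0,0.002,1,0,0,0.36,0,0,0.002,1,0,0,0.4,0,0,0.002,1,0,0,0.4,0,0,0.002,1])

```text
t: 8.2
tool_pos: [577.5, -20.9, 170.2]
ee_rot: [1.491, 2.765, 0.0]
force: [-0.8, -0.5, -0.1]
finger_gap: 31.4
grip_force: 73.9
```

The force fell to zero, so the tight part is past. Now a slow lift while turning straight.

Call:
arm_command(increments=[0,0,-0.04,0,0,0.003,1,0,0,-0.08,0,0,0.006,1,0,0,-0.12,0,0,0.01,1,0,0,-0.16,0,0,0.014,1,0,0,-0.2,0,0,0.018,1,0,0,-0.2,0,0,0.022,1,0,0,-0.2,0,0,0.026,1])

```text
t: 8.9
tool_pos: [577.3, -20.8, 196.0]
ee_rot: [2.272, 2.169, 0.0]
force: [0.5, -0.8, -0.1]
finger_gap: 31.0
grip_force: 73.9
```

Call:
arm_command(increments=[0,0,0,0,0,0.01,1,0,0,0,0,0,0.02,1,0,0,0,0,0,0.04,1,0,0,0,0,0,0.065,1,0,0,0,0,0,0.065,1])

```text
t: 9.4
tool_pos: [579.4, -21.3, 265.5]
ee_rot: [2.269, 2.162, 0.007]
force: [1.9, -0.9, -0.1]
finger_gap: 31.1
grip_force: 73.9
```

```bash
python3 - <<'E'
from rig import r
from h import *
o=r.get_obs();print(o["tool_pos"],o["force"],o["finger_gap"])
d=r.get_image("scene");cv2.imwrite("pics/s4.png",cv2.resize(d["pixels"][90:290,220:420,::-1],None,fx=2.9,fy=2.9,interpolation=2))
E
```

```text
[579.43821895 -21.26162358 265.54860301] [ 1.88485165 -0.87739977 -0.05827346] 31.083037708372636
```

View pics/s4.png

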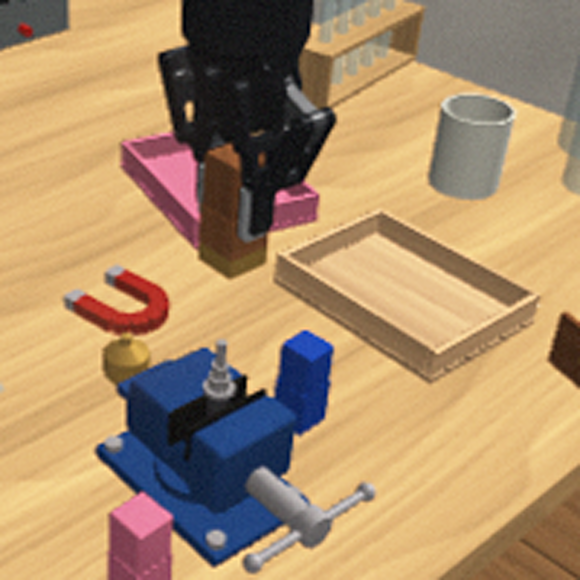

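The handle (235,210) is clear and the bare tang (220,370) is still in the jaws. Next, over the tray.

Call:
arm_command(increments=[0,0,0,-0.072,0.321,0,1,0,0,0,-0.072,0.321,0,1,0,0,0,-0.072,0.321,0,1,0,0,0,-0.072,0.321,0,1,0,0,0,-0.072,0.321,0,1,0,0,0,-0.072,0.321,0,1,0,0,0,-0.072,0.321,0,1,0,0,0,-0.072,0.321,0,1,0,0,0,-0.072,0.321,0,1,0,0,0,-0.072,0.321,0,1])

```text
t: 10.45
tool_pos: [505.2, 299.2, 259.6]
ee_rot: [-2.276, -2.165, 0.002]
force: [0.7, 0.5, -1.9]
finger_gap: 31.1
grip_force: 73.9
```

Call:
arm_command(increments=[0,0,0,0,0,-0.05,1,0,0,0,0,0,-0.1,1,0,0,0,0,0,-0.15,1,0,0,0,0,0,-0.18,1,0,0,0,0,0,-0.19,1,0,0,0,0,0,-0.2,1,0,0,0,0,0,-0.2,1,0,0,0,0,0,-0.2,1])

```text
t: 11.25
tool_pos: [506.7, 300.5, 62.4]
ee_rot: [2.274, 2.165, 0.005]
force: [-0.5, -0.5, 0.3]
finger_gap: 31.2
grip_force: 73.9
```

Call:
arm_command(increments=[0,0,0,0,0,-0.002,1,0,0,0,0,0,-0.004,1,0,0,0,0,0,-0.005,1,0,0,0,0,0,-0.006,1,0,0,0,0,0,-0.006,1])

```text
t: 11.75
tool_pos: [505.1, 300.2, 54.4]
ee_rot: [-2.275, -2.167, 0.0]
force: [0.3, -0.3, 0.0]
finger_gap: 30.9
grip_force: 73.9
```

Call:
arm_command(increments=[0,0,0,0,0,-0.001,1,0,0,0,0,0,-0.002,1,0,0,0,0,0,-0.002,1])

```text
t: 12.05
tool_pos: [505.4, 300.2, 52.6]
ee_rot: [2.275, 2.167, 0.0]
force: [-0.3, 0.2, 0.6]
finger_gap: 31.3
grip_force: 73.9
```

Call:
arm_command(increments=[0,0,0,0,0,-0.001,0.2,0,0,0,0,0,-0.001,0,0,0,0,0,0,-0.001,-0.4,0,0,0,0,0,-0.001,-0.8,0,0,0,0,0,-0.001,-0.8,0,0,0,0,0,-0.001,-0.8,0,0,0,0,0,-0.001,-0.8])

```text
t: 12.75
tool_pos: [505.3, 300.2, 51.6]
ee_rot: [2.275, 2.167, 0.0]
force: [0.1, 0.5, -0.4]
finger_gap: 77.1
grip_force: 0.0
```

Call:
arm_command(increments=[0,0,0,0,0,0.02,-0.8,0,0,0,0,0,0.05,-0.8,0,0,0,0,0,0.1,-0.8,0,0,0,0,0,0.15,-0.8,0,0,0,0,0,0.2,-0.8,0,0,0,0,0,0.2,-0.8,0,0,0,0,0,0.2,-0.8])

```text
t: 13.45
tool_pos: [505.9, 300.5, 253.3]
ee_rot: [2.274, 2.166, 0.005]
force: [-0.0, 0.5, -0.6]
finger_gap: 76.9
grip_force: 0.0
```

```bash
python3 - <<'E'
from rig import r
from h import *
o=r.get_obs();print(o["tool_pos"],o["force"],o["finger_gap"],o["dq"])
d=r.get_image("scene");cv2.imwrite("pics/s5.png",cv2.resize(d["pixels"][90:290,220:420,::-1],None,fx=2.9,fy=2.9,interpolation=2))
E
```

```text
[505.88868993 300.47028337 253.27392821] [-0.01853895  0.45556543 -0.56433842] 76.9395806938486 [-4.16603119e-04  4.32193233e-02  5.88728394e-02 -1.06495061e-04
 -8.84514412e-05  4.51854285e-04]
```

View pics/s5.png

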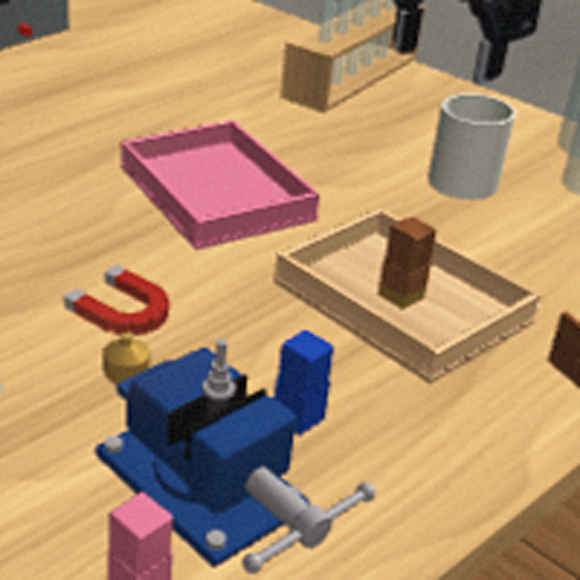

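The handle stands in the middle of the plywood tray at (407,265). The file (220,370) is still down in the vise, and the gripper is clear.

```bash
python3 -c "
from rig import r
print(r.sign_off())"
```

```text
the job is handed in; nothing more can be done
None
```

The handle was twisted off the file and stands released in the plywood tray, and the last picture shows the file still down in the vise; the job was handed in at about 13.5 s of the 56 s, with no verdict returned.

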